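Push a row of reagent bottles home under the drying hood with a straightedge

TASK

Pick up the aluminium straightedge by its fin and with it push the four reagent bottles on the loading plate, all together as one group and not one after another, under the hood until every one of them stands against the back panel; touch the bottles with the straightedge only and let none fall over. Then set the straightedge down on its foot on the bare worktop, off the loading plate, and let go. Leave the tape roll, jar, stopper and conical flask where they are.

Things in the scene. Friction and masses are not known exactly. Their poses are not given: they have to be found in the camera images.
- drying_bay: Fixed warm-air drying bay. Origin on its middle line at worktop level; x points into the bay (roughly away from the robot), y left, z up. Flat steel loading plate, top at z 8 mm, x -150 to +100 mm, y +-135 mm. Low side rails (top z 33 mm, inner faces y +-122 mm) run from x -15 mm to the back panel and flare outward from x -15 to -58 mm.
- bay_panel (a point): Middle of the flat upright back panel's face, 52 mm above the worktop, 100 mm ahead of the bay's origin; its x axis is square to the panel and points into it.
- hood_edge (a point): Middle of the lower front edge of the solid grey heater hood that overhangs the plate: 130 mm above the worktop, 62 mm in front of the back panel. The hood fills the space from here back to the panel and up to 215 mm, 270 mm wide; a gripper held upright strikes it, one leaning back clears it.
- straightedge_grip (a point): Grip point in the fin of the loose aluminium straightedge (0.3 kg), which stands on its foot on the worktop right of the bay. 40 mm above the foot's underside (so z = 40 mm on the worktop, 48 mm on the plate). x forward, y along the blade, z up. The upright fin is 12 mm thick along y; it reaches from 24 mm behind this point to the blade, and 24 mm above it. The foot, 4 mm thick, ends 38 mm behind.
- straightedge_face (a point): Middle of the lower edge of the straightedge's flat pushing face, level with the foot's underside, 35 mm ahead of (along x) and 40 mm below the grip point. The upright blade is 216 mm long along y, 36 mm high and 5 mm thick (behind this point); x points forward out of the face.
- bottle_a_mid (a point): Loose stoppered glass reagent bottle, 46 mm diameter, 89 mm high, about 0.13 kg, one of four identical ones standing in a ragged row on the loading plate in front of the hood; right-most at the start. Point on its axis, half-way up (44.5 mm above its underside); z is its own upright axis.
- bottle_b_mid (a point): Loose stoppered glass reagent bottle, 46 mm diameter, 89 mm high, about 0.13 kg, one of four identical ones standing in a ragged row on the loading plate in front of the hood; second from the right at the start. Point on its axis, half-way up (44.5 mm above its underside); z is its own upright axis.
- bottle_c_mid (a point): Loose stoppered glass reagent bottle, 46 mm diameter, 89 mm high, about 0.13 kg, one of four identical ones standing in a ragged row on the loading plate in front of the hood; second from the left at the start. Point on its axis, half-way up (44.5 mm above its underside); z is its own upright axis.
- bottle_d_mid (a point): Loose stoppered glass reagent bottle, 46 mm diameter, 89 mm high, about 0.13 kg, one of four identical ones standing in a ragged row on the loading plate in front of the hood; left-most at the start. Point on its axis, half-way up (44.5 mm above its underside); z is its own upright axis.
- label_tape: Bystander: roll of label tape lying flat, 72 mm across, 18 mm high, left of the bay. Origin under its centre.
- capped_jar: Bystander: white jar with screw cap, 63 mm across, 98 mm high, right of the bay. Origin under its centre.
- rubber_stopper: Bystander: rubber stopper, 35 mm across, 30 mm high, between the bay and the jar. Origin under its centre.
- conical_flask: Bystander: conical glass flask, 64 mm across, 114 mm high, left of the bay. Origin under its centre.
Things that resemble listed ones, but are neither listed nor needed, are in the scene too. Leave any green look-alike of the part that bears bottle_a_mid alone.

How it is judged:
By the outcome, as a careful person would: the job done as asked, in the order asked, and still so for the second after the job is handed in, with the robot touching nothing.
It also fails if it takes over 46 s, if anything falls off the work surface, if the arm or the gripper's body presses on something with over 40 N, if the wrist force passes 120 N, or if a joint passes its speed limit or range.

ROBOT

A 6-joint arm with a two-finger parallel gripper is mounted at the origin on a cart in front of the work surface, level with it; the furniture and walls round the work are solid. World frame = base frame: x ahead of the robot, y to its left, z up, the work surface at z = 0. Lengths are in m, angles in rad, forces in N, time in s.
With the tool pointing down it reaches from about 0.25 to 0.725 m from the base axis. Payload 9.7 kg.
Tool frame: the origin (TCP) lies on the mounting face of the last link; the fingertips stand 173 mm ahead of it and the grasp point (between the pads) lies 155 mm ahead of it; z points along the fingers, y is the line along which they close (so a half turn about z gives the same grasp; the last joint's range is limited). The gripper opens to 85 mm and grips with 20 to 120 N. Pads are 22 mm wide; open, the fingers measure 114 mm over their backs; the gripper's body (76 mm by 85 mm) begins 54 mm behind the grasp point. The pads swing forward as they close: fully open they stand 13 mm farther back than shut.
Start: joints at [-1.128, 0.087, 0.176, 1.66, 0, 1.571], TCP at [0.236, -0.497, 0.405] pointing down, gripper open.
Joint ranges: [-3.13, 3.13], [-0.85, 1.81], [-1.15, 1.24], [-2.2, 2.28], [-1.44, 1.52], [-3.14, 3.14]. Speed limits (rad/s): [2.22, 2.22, 2.57, 3.14, 3.14, 3.14].

INTERFACE

Orientations are given as a unit quaternion [w, x, y, z].
In Python, from cell import ctrl gives the robot as it stands.
- The arm moves only by the shell command python3 -m crank 'ROWS' [FORCE]. ROWS is text: rows parted by semicolons, each of 7 numbers parted by spaces: the shift along the world's x, y, z in mm, then the turn, a rotation vector about the world's x, y, z in rad, then the opening, from -1 (shut) to 1 (fully open), so that 0 is half open. A call has 1 to 10 rows; each row shifts and turns the commanded pose from where the row before left it; what a row does not reach is not made up. A row lasts 1/8 s, in which the tool goes at most 62.5 mm and 10.7 degrees, less where a joint would pass 70% of its speed; a pose out of reach is approached as far as the arm can. A call with a gripper value outside its range is refused whole. The fingers move at their own pace and stop on an object; FORCE is the grip in N (left out, the last holds). Time passes only in rows, so rows that do not move let the fingers close. It gives the time, the measured TCP pose, the force, the opening and the grip force at its end, in the units of the state.
- ctrl.observe(): the state, without advancing time (a new reading comes with each control period).
- ctrl.snapshot(name): name is "scene" or "top" or "wrist"; returns a dict with "img" (480x640x3 uint8, red, green, blue), "mtx" (3x3 intrinsics, pixels), "pose" (4x4, takes a point from camera to world coordinates). Camera axes: x right, y down, z forward; pixel columns grow to the right and rows downward; lengths in m; the calibration is good to about 2 mm. The wrist camera is an equidistant fisheye: a pixel r from the principal point sees the ray r / f radians off the axis. A picture is of the moment at which its call begins. There is no depth.
- ctrl.close_job(): hands the job in; it is judged then, once.
The state is a dict: "time_s": time; "qpos": joint angles; "dq": joint speeds; "joint_efforts": joint torques, N m; "position": TCP position; "tool_rot": TCP orientation; "force": force on the tool from outside, world axes, zero at the start; "torque": the same for the moment, N m; "gripper_width": finger opening in m; "gripper_force": force on a finger pad.
Only numpy, scipy, OpenCV 4.12 (cv2) and the standard library are available. Lean on these libraries where they do the work, as an engineer would, in place of code of your own. Each camera call takes 0.05 s, during which the arm holds its last target. There are 200 camera calls.

## Working session

There is one attempt and no reset: what is moved stays moved. The work goes in short steps, Python scripts to look and compute and a shell command to move; the robot and the scene stay as the last step left them, time stands still between calls to the robot, and variables do not carry over. Pictures are saved under pics/ and viewed, at most 10 in all, crops included, and the job is handed in when it is done.

```bash
mkdir -p pics
cat > h.py <<'E'
import numpy as np,cv2
from cell import ctrl
def snap(n,f):
    s=ctrl.snapshot(n); cv2.imwrite('pics/'+f+'.png',s['img'][:,:,::-1]); np.savez('pics/'+f,mtx=s['mtx'],pose=s['pose'])
def ray(f,u,v,z):
    s=np.load('pics/'+f+'.npz');d=np.linalg.inv(s['mtx'])@[u,v,1];d=s['pose'][:3,:3]@d;o=s['pose'][:3,3]
    return o+d*(z-o[2])/d[2]
def proj(f,p):
    s=np.load('pics/'+f+'.npz');c=s['pose'][:3,:3].T@(np.array(p)-s['pose'][:3,3]);u=s['mtx']@c;return u[:2]/u[2]
E
python3 -c "
from h import *
snap('top','t0');snap('scene','s0')
for f in('t0','s0'):print(np.load('pics/'+f+'.npz')['pose'].round(3),np.load('pics/'+f+'.npz')['mtx'].round(1))
print(ctrl.observe())"; ls
```

```text
[[-0.019 -0.983  0.18   0.336]
 [-1.     0.016 -0.016  0.054]
 [ 0.012 -0.18  -0.983  1.572]
 [ 0.     0.     0.     1.   ]] [[538.3   0.  310.8]
 [  0.  538.3 238. ]
 [  0.    0.    1. ]]
[[-0.69  -0.474  0.546 -0.295]
 [-0.724  0.468 -0.507  0.882]
 [-0.015 -0.745 -0.667  1.181]
 [ 0.     0.     0.     1.   ]] [[594.3   0.  332.4]
 [  0.  594.3 248.5]
 [  0.    0.    1. ]]
{'time_s': 0.1, 'qpos': array([-1.12799417e+00,  8.73992695e-02,  1.75185365e-01,  1.65979255e+00,
       -1.52654549e-06,  1.57079526e+00]), 'dq': array([ 0.00010783, -0.00039172,  0.0034134 , -0.00118759, -0.00091912,
       -0.00248748]), 'joint_efforts': array([-8.27228359e-05, -5.21560800e+01,  4.65655375e+01,  1.60013797e-02,
        6.98884492e-06, -3.23067120e-06]), 'position': array([ 0.23565885, -0.49695262,  0.40404266]), 'tool_rot': array([-5.90127285e-04,  9.75590439e-01,  2.19597196e-01, -1.33614394e-04]), 'force': array([ 0.68276546,  0.27812116, -0.33851096]), 'torque': array([ 0.01234756, -0.04720994, -0.00345381]), 'gripper_force': 0.0, 'gripper_width': 0.08572883639290886}
h.py
pics
```

View pics/t0.png

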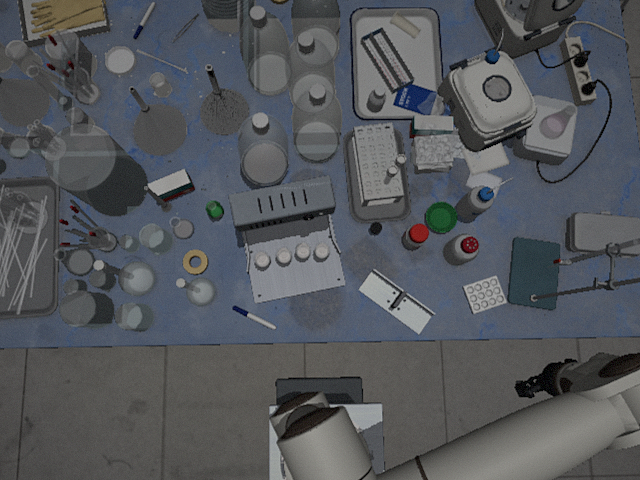

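View pics/s0.png

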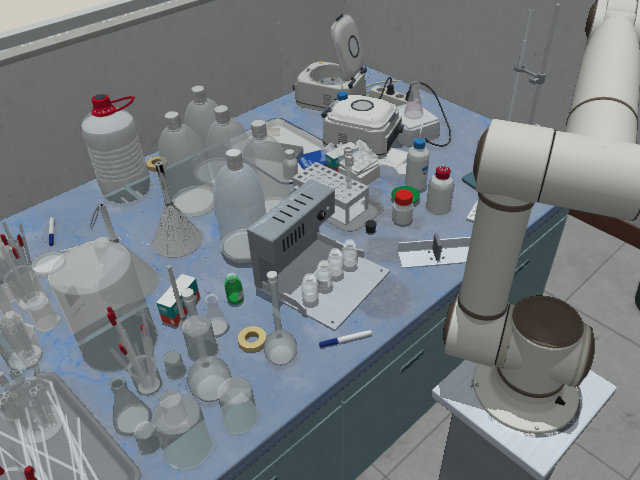

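The top view shows the bay (plate about 245-345, 235-302), four bottles in a row near (262-321, 252-262), and the straightedge near (397, 298). The jar is at (416, 236) and the stopper at (375, 228). I'll enlarge that area.

```bash
python3 -c "
from h import *
i=cv2.imread('pics/t0.png')[175:340,225:445];cv2.imwrite('pics/t0c.png',cv2.resize(i,None,fx=3.5,fy=3.5,interpolation=cv2.INTER_CUBIC))"
```

```text
(no output)
```

View pics/t0c.png

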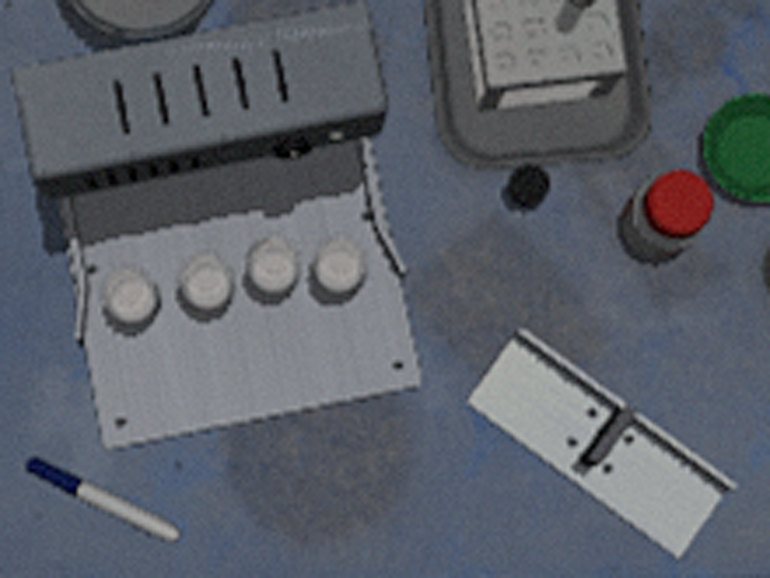

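The crop shows the plate's front corners at (107,446) and (418,383), the bottle tops at about (131,290), (206,281), (272,263) and (338,260), the blade top from (520,330) to (735,487), the foot's back corners at (470,402) and (682,557), and the fin from (625,410) to (580,470).

```bash
cat > m.py <<'E'
from h import *
P=lambda u,v,z:ray('t0',225+(u+.5)/3.5-.5,175+(v+.5)/3.5-.5,z)
a=P(107,446,.008);b=P(418,383,.008)
print('plate front',a,b,np.linalg.norm(a-b))
d=(a-b)/np.linalg.norm(a-b); ang=np.arctan2(d[1],d[0])-np.pi/2
print('bay yaw',ang)
fx=np.array([d[1],-d[0],0]); o=(a+b)/2+fx*.150;o[2]=0
print('bay o',o, 'hoodedge y',P(38,190,.13),P(385,122,.13))
for q in((38,190),(385,122)):
  w=P(*q,.13)-o;print(' bay',w@fx,w@d)
for n,q in zip('dcba',((131,290),(206,281),(272,263),(338,260))):
  w=P(*q,.095);print(n,w,(w-o)@fx,(w-o)@d)
l=P(520,330,.036);r=P(735,487,.036);e=(l-r)/np.linalg.norm(l-r)
print('blade',l,r,np.linalg.norm(l-r),np.arctan2(e[1],e[0])-np.pi/2,(l+r)/2)
fl=P(470,402,.004);fr=P(682,557,.004);e2=(fl-fr);e2/=np.linalg.norm(e2)
print('foot',fl,fr,np.linalg.norm(fl-fr),np.arctan2(e2[1],e2[0])-np.pi/2,(fl+fr)/2)
print('fin',P(627,408,.064),P(580,470,.064))
for n,u,v,z in(('stop',527,187,.03),('jar',680,204,.098),('jarbase',655,235,0)):print(n,P(u,v,z),'bay',(P(u,v,z)-o)@fx,(P(u,v,z)-o)@d)
E
python3 m.py
```

```text
plate front [0.43758385 0.19361282 0.008     ] [ 0.48500644 -0.06467977  0.008     ] 0.2626099079064407
bay yaw 0.1815780170811312
bay o [0.60882914 0.09155381 0.        ] hoodedge y [0.62917349 0.23636062 0.13      ] [ 0.67920804 -0.03563087  0.13      ]
 bay 0.046159374929887 0.13875236188143175
 bay 0.04625462079080837 -0.13780290733326575
d [0.55438749 0.1668604  0.095     ] -0.039947615005996986 0.08389972163986723
c [0.56056592 0.10751413 0.095     ] -0.04458762404953395 0.02441340045744148
b [0.57410944 0.05502392 0.095     ] -0.0407455441308141 -0.02965959021719466
a [0.57562946 0.00257592 0.095     ] -0.04872166743408197 -0.08151982611186406
blade [ 0.52441269 -0.14770676  0.036     ] [ 0.39344332 -0.31704328  0.036     ] 0.21407436031619168 -0.6583263261541 [ 0.458928   -0.23237502  0.036     ]
foot [ 0.46878774 -0.10782481  0.004     ] [ 0.33850651 -0.27766982  0.004     ] 0.21405730071253387 -0.6543301293807487 [ 0.40364713 -0.19274732  0.004     ]
fin [ 0.45666339 -0.22733398  0.064     ] [ 0.4080924  -0.18736784  0.064     ]
stop [ 0.64528432 -0.15916649  0.03      ] bay -0.009419680424584754 -0.2531815961234565
jar [ 0.61579663 -0.27158644  0.098     ] bay -0.05872360020741952 -0.3584284063171037
jarbase [ 0.60793407 -0.27048887  0.        ] bay -0.06625869781646246 -0.35592904838177786
```

```bash
cat > p.py <<'E'
import sys
from h import *
from scipy.spatial.transform import Rotation as R
def target(g,yaw,tilt):
    f=np.array([np.cos(yaw),np.sin(yaw),0]);l=np.array([-f[1],f[0],0])
    z=np.sin(tilt)*f-np.cos(tilt)*np.array([0,0,1]);y=-l
    return np.array(g)-.155*z, R.from_matrix(np.c_[np.cross(y,z),y,z])
def cur():
    s=ctrl.observe();r=R.from_quat(s['tool_rot'],scalar_first=True);return s,s['position'],r
def plan(g,yaw,tilt):
    s,p,r=cur();tp,tr=target(g,yaw,tilt);print('shift mm',((tp-p)*1e3).round(1),'rot',(tr*r.inv()).as_rotvec().round(4))
def grip():
    s,p,r=cur();z=r.as_matrix()[:,2];y=-r.as_matrix()[:,1]
    print('t',s['time_s'],'grip',(p+.155*z).round(4),'yaw',np.arctan2(-y[0],y[1]).round(4),'tilt',np.arccos(-z[2]).round(3),'roll y_z',y[2].round(4),'F',s['force'].round(1),'T',s['torque'].round(2),'w',s['gripper_width'],s['gripper_force'])
E
python3 -c "
from p import *
s,p,r=cur();w=ctrl.snapshot('wrist');print(w['mtx'],(r.inv().as_matrix()@(w['pose'][:3,3]-p)).round(3),(r.inv().as_matrix()@w['pose'][:3,:3]).round(2))
grip();plan((.431,-.212,.14),-.656,.785)"
```

```text
[[371.64829954   0.         317.75364294]
 [  0.         371.64829954 241.59891271]
 [  0.           0.           1.        ]] [ 0.072 -0.     0.029] [[ 0.   -0.96 -0.28]
 [ 1.    0.   -0.  ]
 [ 0.   -0.28  0.96]]
t 0.15 grip [ 0.2356 -0.4968  0.2492] yaw 0.4428 tilt 0.001 roll y_z 0.001 F [ 0.2  1.  -0.4] T [ 0.01  0.04 -0.02] w 0.08512105268063762 0.0
shift mm [ 108.5  351.8 -154.5] rot [-0.0886 -0.8193 -1.0399]
```

```bash
python3 -m crank '11 35 -15 -0.0089 -0.0819 -0.104 1;11 35 -15 -0.0089 -0.0819 -0.104 1;11 35 -15 -0.0089 -0.0819 -0.104 1;11 35 -15 -0.0089 -0.0819 -0.104 1;11 35 -15 -0.0089 -0.0819 -0.104 1;11 35 -15 -0.0089 -0.0819 -0.104 1;11 35 -15 -0.0089 -0.0819 -0.104 1;11 35 -15 -0.0089 -0.0819 -0.104 1;11 35 -15 -0.0089 -0.0819 -0.104 1;11 35 -15 -0.0089 -0.0819 -0.104 1' 80
python3 -c "
from p import *
snap('wrist','w1');grip();plan((.431,-.212,.14),-.656,.785)"
```

```text
time_s: 1.4
position: [0.325, -0.2052, 0.2546]
tool_rot: [0.116, 0.889, -0.257, 0.361]
force: [9.6, -6.4, 9.6]
gripper_width: 0.0856
gripper_force: 0.0
t 1.45 grip [ 0.4132 -0.268   0.1401] yaw -0.5782 tilt 0.774 roll y_z -0.018 F [ 0.7  0.8 -4.7] T [ 0.52  0.65 -0.01] w 0.08522356621469673 0.0
shift mm [20.6 62.  -1.3] rot [ 0.008  -0.0197 -0.0777]
```

View pics/w1.png

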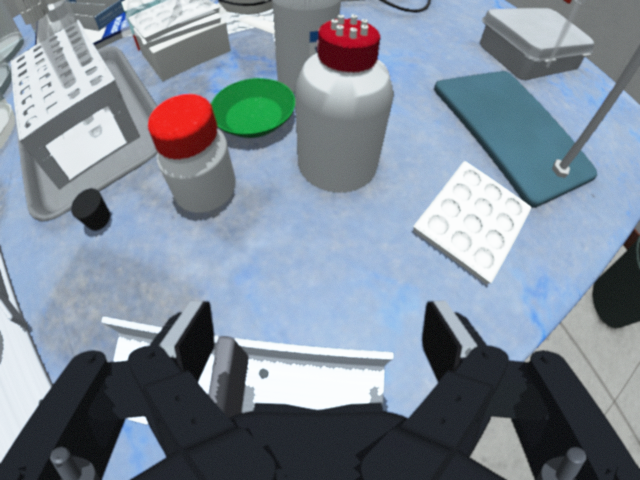

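The wrist view shows the blade top running from (103,320) to (393,354), with the fin at about (230,370), left of centre between the fingers. The arm hadn't settled, so I'll finish the move and measure again.

```bash
python3 -m crank '10 31 0 0.004 -0.01 -0.039 1;10 31 0 0.004 -0.01 -0.039 1;0 0 0 0 0 0 1;0 0 0 0 0 0 1'
python3 -c "
from p import *
snap('wrist','w2');grip();plan((.431,-.212,.14),-.656,.785)"
```

```text
time_s: 1.95
position: [0.3236, -0.2079, 0.2576]
tool_rot: [0.117, 0.888, -0.262, 0.36]
force: [-0.7, -0.7, -0.2]
gripper_width: 0.0855
gripper_force: 0.0
t 2.0 grip [ 0.4132 -0.2692  0.1468] yaw -0.5807 tilt 0.776 roll y_z -0.0186 F [-1.2  0.4 -0.7] T [ 0.36  0.52 -0.  ] w 0.0852260371356348 0.0
shift mm [20.6 62.7 -7.8] rot [ 0.01   -0.018  -0.0752]
```

View pics/w2.png

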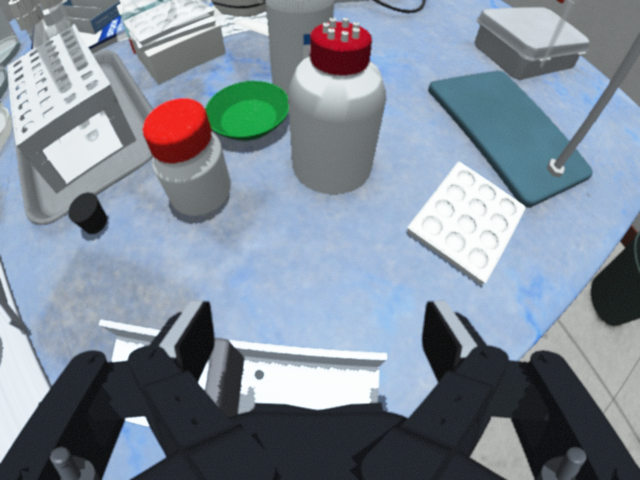

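Run:
```python
from p import *
s=ctrl.observe();print(s['qpos'].round(3),s['dq'].round(3))
d=np.load('pics/w2.npz');K=d['mtx'];T=d['pose']
def wr(u,v,z):
    a=np.array([(u-K[0,2]),(v-K[1,2])])/K[0,0];th=np.hypot(*a);c=np.r_[np.sin(th)*a/th,np.cos(th)];w=T[:3,:3]@c
    return T[:3,3]+w*(z-T[2,3])/w[2]
l=wr(101,321,.036);r=wr(386,354,.036);e=l-r
print(l,r,np.linalg.norm(e),np.arctan2(e[1],e[0])-np.pi/2,(l+r)/2)
print('fin top',wr(218,341,.064),wr(243,349,.064))
```

```text
[-0.564 -0.847 -0.913  0.729 -0.025  3.141] [-0.     0.    -0.006 -0.002 -0.001 -0.   ]
[ 0.52707557 -0.14548017  0.036     ] [ 0.39621772 -0.31579071  0.036     ] 0.21477768248358842 -0.6551410868440548 [ 0.46164664 -0.23063544  0.036     ]
fin top [ 0.45754921 -0.22538889  0.064     ] [ 0.44505437 -0.23655221  0.064     ]
```

The elbow is fine, but j6 (3.14) and j2 (-0.85) are both at their limits. The half-turn grasp puts j6 near 0, and leaning less than 45° will ease j2. I'll roll the tool half a turn and fit the arm's kinematics on the way.

```bash
python3 -m crank '3 0 5 -0.105 0.069 0.129 1;3 0 5 -0.105 0.069 0.129 1;3 0 5 -0.105 0.069 0.129 1;3 0 5 -0.105 0.069 0.129 1;3 0 5 -0.105 0.069 0.129 1;3 0 5 -0.105 0.069 0.129 1;3 0 5 -0.105 0.069 0.129 1;3 0 5 -0.105 0.069 0.129 1;3 0 5 -0.105 0.069 0.129 1;0 0 0 0 0 0 1'
python3 - <<'E'
from p import *
s=ctrl.observe();print(s['qpos'].round(4),s['position'].round(4),s['tool_rot'].round(4))
E
python3 -m crank '5 5 0 -0.105 0.069 0.129 1;5 5 0 -0.105 0.069 0.129 1;5 5 0 -0.105 0.069 0.129 1;5 5 0 -0.105 0.069 0.129 1;5 5 0 -0.105 0.069 0.129 1;5 5 0 -0.105 0.069 0.129 1;5 5 0 -0.105 0.069 0.129 1;5 5 0 -0.105 0.069 0.129 1;0 0 0 0 0 0 1'
python3 - <<'E'
from p import *
s=ctrl.observe();print(s['qpos'].round(4),s['position'].round(4),s['tool_rot'].round(4))
E
```

```text
time_s: 3.25
position: [0.3507, -0.2079, 0.3024]
tool_rot: [0.341, 0.799, 0.464, 0.173]
force: [0.2, 0.2, -0.4]
gripper_width: 0.0856
gripper_force: 0.0
[-0.5254 -0.7707 -0.7977  0.7594 -0.0352  1.5481] [ 0.3507 -0.2079  0.3024] [0.3412 0.7987 0.4645 0.1728]
time_s: 4.38
position: [0.3906, -0.1676, 0.3017]
tool_rot: [0.365, 0.295, 0.879, -0.089]
force: [-0.3, -0.0, 0.2]
gripper_width: 0.0851
gripper_force: 0.0
[-0.3705 -0.7006 -0.7598  0.7517 -0.1331  0.2233] [ 0.3906 -0.1676  0.3017] [ 0.3645  0.2947  0.8789 -0.0888]
```

```bash
cat > kin.py <<'E'
from p import *
from scipy.optimize import least_squares
D=[([-1.128,.0874,.1752,1.6598,0,1.5708],[.23566,-.49695,.40404]),([-.564,-.847,-.913,.729,-.025,3.141],[.3236,-.2079,.2576]),
([-.5254,-.7707,-.7977,.7594,-.0352,1.5481],[.3507,-.2079,.3024]),([-.3705,-.7006,-.7598,.7517,-.1331,.2233],[.3906,-.1676,.3017])]
def fk(x,q):
    r0,h,L1,a,b,d,e=x;f=q[1]-q[2];p=f+q[3]
    dc=d*np.cos(q[4])
    r=r0+L1*np.sin(q[1])+a*np.cos(f)+b*np.sin(f)+dc*np.cos(p)+e*np.sin(p)
    z=h+L1*np.cos(q[1])-a*np.sin(f)+b*np.cos(f)-dc*np.sin(p)+e*np.cos(p)
    return np.array([r,z])
def res(x):
    o=[]
    for q,P in D:
        c,s=np.cos(q[0]),np.sin(q[0]);o+=list(fk(x,q)-[c*P[0]+s*P[1],P[2]])
    return np.r_[np.array(o)*1e3,(x-[0,.2,.35,.35,0,.1,0])*.5]
X=least_squares(res,[0,.2,.35,.35,0,.1,0]).x
def ik(g,yaw,tilt):
    tp,_=target(g,yaw,tilt);q1=np.arctan2(tp[1],tp[0]);p=np.pi/2-tilt
    fun=lambda v:np.r_[fk(X,[q1,v[0],v[1],p-v[0]+v[1],yaw-q1,0])-[np.hypot(*tp[:2]),tp[2]]]
    s=least_squares(fun,[-.5,-.5]);return np.r_[q1,s.x,p-s.x[0]+s.x[1]].round(3),s.cost<1e-8
if __name__=='__main__':
    print(X.round(3),res(X).round(2)[:8])
    for t in(.785,.61,.52,.44,.35):print(t,ik((.431,-.212,.04),-.656,t),ik((.628,.095,.048),.18,t))
E
python3 kin.py
```

```text
[-0.008  0.15   0.417  0.526  0.045  0.252  0.002] [ 0.01 -0.01  0.46 -0.4   0.04 -0.03 -0.52  0.45]
0.785 (array([-0.399, -0.833, -1.126,  0.492]), np.True_) (array([ 0.144, -0.315, -0.812,  0.289]), np.True_)
0.61 (array([-0.413, -0.66 , -0.96 ,  0.661]), np.True_) (array([ 0.145, -0.214, -0.64 ,  0.535]), np.True_)
0.52 (array([-0.42 , -0.572, -0.874,  0.748]), np.True_) (array([ 0.146, -0.152, -0.548,  0.655]), np.True_)
0.44 (array([-0.426, -0.493, -0.799,  0.825]), np.True_) (array([ 0.147, -0.091, -0.463,  0.759]), np.True_)
0.35 (array([-0.433, -0.405, -0.714,  0.912]), np.True_) (array([ 0.147, -0.019, -0.366,  0.873]), np.True_)
```

```bash
sed -i 's/y=-l$/y=l/; s/y=-r.as_matrix()\[:,1\]/y=r.as_matrix()[:,1]/' p.py; python3 -c "
from p import *
grip();plan((.433,-.211,.13),-.655,.61)"
```

```text
t 4.375 grip [ 0.4818 -0.2251  0.1903] yaw -0.6233 tilt 0.769 roll y_z 0.0588 F [-0.3 -0.   0.2] T [0.26 0.49 0.02] w 0.08507583344958183 0.0
shift mm [-28.   10.7 -44.7] rot [ 0.0467  0.1613 -0.027 ]
```

```bash
python3 -m crank '-14 5.4 -22 0.0233 0.081 -0.0135 1;-14 5.4 -22 0.0233 0.081 -0.0135 1;0 0 0 0 0 0 1;0 0 0 0 0 0 1'
python3 -c "
from p import *
grip();plan((.433,-.211,.04),-.655,.61)"
```

```text
time_s: 4.88
position: [0.363, -0.1573, 0.259]
tool_rot: [0.286, 0.306, 0.903, -0.097]
force: [-0.6, -0.3, 0.3]
gripper_width: 0.0853
gripper_force: 0.0
t 4.875 grip [ 0.4338 -0.2116  0.1322] yaw -0.6538 tilt 0.613 roll y_z -0.0004 F [-0.6 -0.3  0.3] T [ 0.27  0.36 -0.01] w 0.08527121655282083 0.0
shift mm [ -0.5   0.4 -92. ] rot [ 0.0023  0.0022 -0.0012]
```

```bash
python3 -m crank '0 0 -30 0 0 0 1;0 0 -30 0 0 0 1;0 0 -22 0 0 0 1;0 0 -10 0 0 0 1;0 0 0 0 0 0 1'
python3 -c "
from p import *
grip();plan((.433,-.211,.04),-.655,.61);snap('top','t2')
i=cv2.imread('pics/t2.png')[240:350,340:460];cv2.imwrite('pics/t2c.png',cv2.resize(i,None,fx=5,fy=5,interpolation=cv2.INTER_CUBIC))"
```

```text
time_s: 5.5
position: [0.3627, -0.1572, 0.1663]
tool_rot: [0.284, 0.305, 0.904, -0.097]
force: [-0.1, 0.5, 0.2]
gripper_width: 0.0854
gripper_force: 0.0
t 5.5 grip [ 0.4332 -0.2114  0.0393] yaw -0.6523 tilt 0.611 roll y_z -0.0025 F [-0.1  0.5  0.2] T [ 0.36  0.38 -0.01] w 0.08541161610172009 0.0
shift mm [-0.2  0.2  0.7] rot [ 0.0025 -0.0009 -0.0027]
```

View pics/t2c.png

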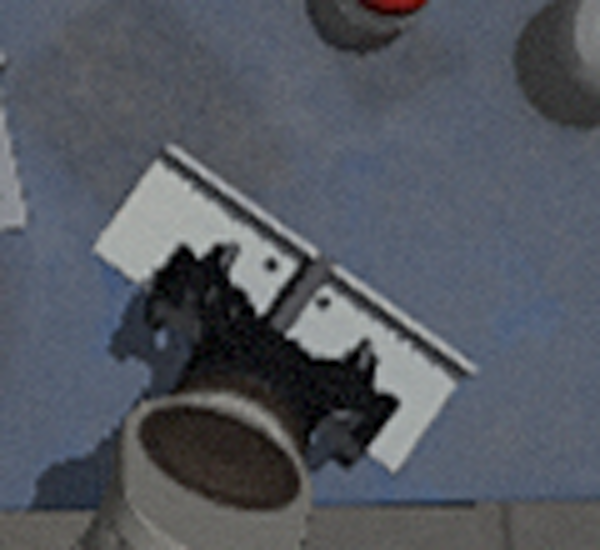

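The fin at (295,290) sits midway between the fingertips at (230,250) and (368,350), so I'll close.

```bash
python3 -m crank '0 0 0 0 0 0 -1;0 0 0 0 0 0 -1;0 0 0 0 0 0 -1;0 0 0 0 0 0 -1;0 0 0 0 0 0 -1;0 0 0 0 0 0 -1' 90; python3 -c "from p import *;grip()"
```

```text
time_s: 6.3
position: [0.3627, -0.157, 0.1663]
tool_rot: [0.284, 0.305, 0.904, -0.098]
force: [-1.9, 1.3, 2.3]
gripper_width: 0.0109
gripper_force: 88.1
t 6.3 grip [ 0.4331 -0.2112  0.0393] yaw -0.6516 tilt 0.611 roll y_z -0.003 F [-1.9  1.3  2.3] T [ 0.47  0.27 -0.01] w 0.010895552969207665 88.08017134666443
```

```bash
python3 -m crank '0 0 15 0 0 0 -1;0 0 25 0 0 0 -1;0 0 0 0 0 0 -1' && python3 -c "
from p import *
grip();plan((.461,.064,.08),.1816,.611)"
```

```text
time_s: 6.68
position: [0.3631, -0.1572, 0.2082]
tool_rot: [0.286, 0.305, 0.903, -0.098]
force: [0.7, 0.2, -2.8]
gripper_width: 0.0109
gripper_force: 88.0
t 6.675 grip [ 0.4338 -0.2116  0.0814] yaw -0.6516 tilt 0.613 roll y_z -0.0024 F [ 0.7  0.2 -2.8] T [0.48 0.61 0.04] w 0.01093690303574161 87.97864079475403
shift mm [ 10.4 205.2  -1.2] rot [0.0029 0.0016 0.8332]
```

```bash
python3 -m crank '1.3 25.7 0 0 0 0.104 -1;1.3 25.7 0 0 0 0.104 -1;1.3 25.7 0 0 0 0.104 -1;1.3 25.7 0 0 0 0.104 -1;1.3 25.7 0 0 0 0.104 -1;1.3 25.7 0 0 0 0.104 -1;1.3 25.7 0 0 0 0.104 -1;1.3 25.7 0 0 0 0.104 -1;0 0 0 0 0 0 -1;0 0 0 0 0 0 -1' && python3 -c "
from p import *
grip();plan((.461,.064,.049),.1816,.611)
snap('top','t3')
i=cv2.imread('pics/t3.png')[175:340,225:385];cv2.imwrite('pics/t3c.png',cv2.resize(i,None,fx=3.6,fy=3.6,interpolation=cv2.INTER_CUBIC))"
```

```text
time_s: 7.92
position: [0.3727, 0.0483, 0.2052]
tool_rot: [0.299, -0.086, 0.95, 0.025]
force: [0.5, -0.3, -3.6]
gripper_width: 0.0106
gripper_force: 88.6
t 7.925 grip [0.46   0.0637 0.078 ] yaw 0.1793 tilt 0.609 roll y_z -0.0035 F [ 0.5 -0.3 -3.6] T [-0.18  0.81 -0.03] w 0.010641089326338652 88.61184239387512
shift mm [  0.9  -0.4 -29.2] rot [ 0.0039 -0.0018  0.0023]
```

View pics/t3c.png

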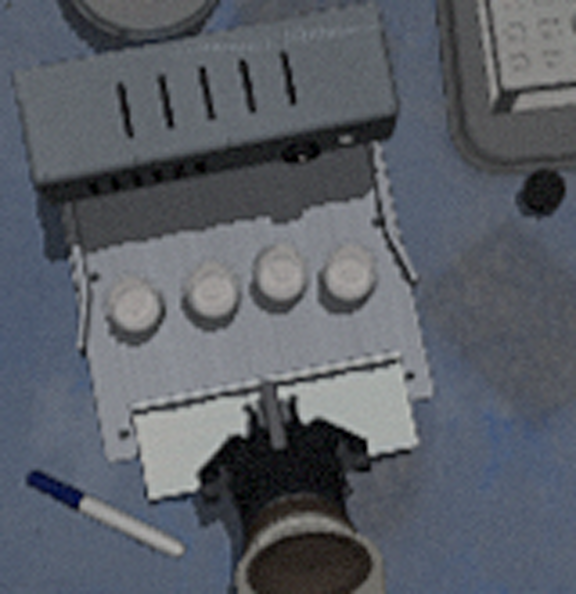

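The blade's top edge runs from (134,408) to (400,359). The four bottles at (135,305), (211,292), (280,273) and (348,274) all fall within its span, and the blade looks centred on the plate. I'll check the numbers.

```bash
python3 -c "
from h import *
P=lambda u,v,z:ray('t3',225+(u+.5)/3.6-.5,175+(v+.5)/3.6-.5,z)
o=np.array([.6088,.0916,0]);y=.1816;f=np.array([np.cos(y),np.sin(y),0]);l=np.array([-f[1],f[0],0])
B=lambda n,*a:print(n,((P(*a)-o)@f*1e3).round(1),((P(*a)-o)@l*1e3).round(1))
B('bladeL',134,408,.074);B('bladeR',400,359,.074)
B('bladeLbot',146,499,.042);B('footR',415,447,.042)
B('railL',77,262,.033);B('railR',376,215,.033);B('railR far',381,150,.033);B('plateL',110,460,.008);B('plateR',432,396,.008)
B('hoodL',42,198,.13);B('hoodR',396,130,.13);B('hoodTL',15,75,.215);B('hoodTR',382,3,.215)
"
```

```text
bladeL -120.6 101.1
bladeR -124.1 -108.2
bladeLbot -189.0 106.8
footR -191.2 -107.9
railL 8.1 126.9
railR -1.7 -116.7
railR far 50.2 -131.7
plateL -150.9 131.5
plateR -151.9 -132.6
hoodL 43.8 136.9
hoodR 42.8 -137.1
hoodTL 117.9 132.8
hoodTR 118.9 -137.9
```

```bash
python3 -m crank '0 2 -12 0 0 0.008 -1;0 0 -12 0 0 0 -1;0 0 -5 0 0 0 -1;0 0 0 0 0 0 -1;0 0 0 0 0 0 -1' && python3 -c "
from p import *
grip()"
```

```text
time_s: 8.6
position: [0.3731, 0.0506, 0.1773]
tool_rot: [0.299, -0.09, 0.949, 0.027]
force: [0.6, -0.2, -2.5]
gripper_width: 0.0115
gripper_force: 88.7
t 8.6 grip [0.4605 0.0668 0.0503] yaw 0.1883 tilt 0.611 roll y_z -0.0033 F [ 0.6 -0.2 -2.5] T [-0.14  0.82 -0.04] w 0.011480249959814877 88.67321133613586
```

```bash
python3 -m crank '5 0.9 -1.5 0 0 0 -1;5 0.9 0 0 0 0 -1;5 0.9 0 0 0 0 -1;5 0.9 0 0 0 0 -1;5 0.9 0 0 0 0 -1;5 0.9 0 0 0 0 -1;5 0.9 0 0 0 0 -1;5 0.9 0 0 0 0 -1;5 0.9 0 0 0 0 -1;5 0.9 0 0 0 0 -1' && python3 -c "
from p import *
grip()"
python3 -m crank '5 0.9 0 0 0 0 -1;5 0.9 0 0 0 0 -1;5 0.9 0 0 0 0 -1;5 0.9 0 0 0 0 -1;5 0.9 0 0 0 0 -1;5 0.9 0 0 0 0 -1' && python3 -c "
from p import *
grip()
snap('top','t4')
i=cv2.imread('pics/t4.png')[175:340,225:385];cv2.imwrite('pics/t4c.png',cv2.resize(i,None,fx=3.6,fy=3.6,interpolation=cv2.INTER_CUBIC))"
```

```text
time_s: 9.85
position: [0.4232, 0.0596, 0.1754]
tool_rot: [0.299, -0.09, 0.95, 0.027]
force: [-1.2, -0.1, -2.0]
gripper_width: 0.0107
gripper_force: 88.8
t 9.85 grip [0.5105 0.0758 0.0484] yaw 0.1882 tilt 0.61 roll y_z -0.0033 F [-1.2 -0.1 -2. ] T [-0.28  1.   -0.1 ] w 0.010749464616906039 88.79294872283936
time_s: 10.6
position: [0.4532, 0.065, 0.1754]
tool_rot: [0.299, -0.09, 0.95, 0.027]
force: [-3.9, -0.4, -2.4]
gripper_width: 0.0109
gripper_force: 89.1
t 10.6 grip [0.5405 0.0813 0.0483] yaw 0.1884 tilt 0.61 roll y_z -0.0032 F [-3.9 -0.4 -2.4] T [-0.26  1.32  0.  ] w 0.010876759021287118 89.1161048412323
```

View pics/t4c.png

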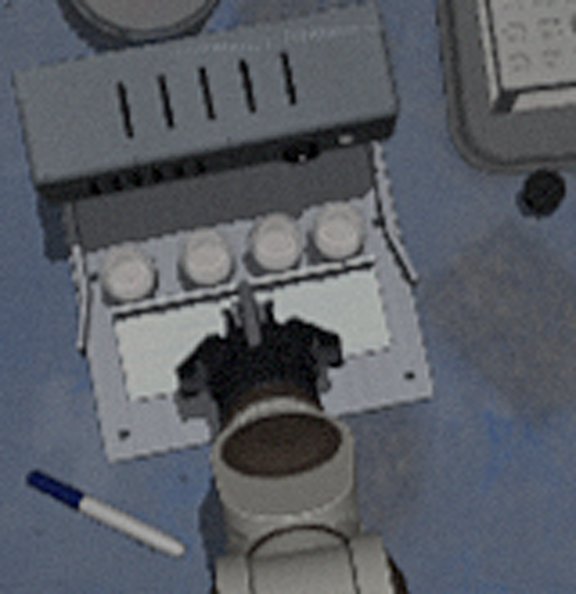

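All four bottles, at (130,272), (207,257), (275,240) and (338,232), stand upright against the blade, which runs from (113,312) to (373,264). I'll check the lateral centring and yaw.

```bash
python3 -c "
from h import *
P=lambda u,v,z:ray('t4',225+(u+.5)/3.6-.5,175+(v+.5)/3.6-.5,z)
o=np.array([.6088,.0916,0]);y=.1816;f=np.array([np.cos(y),np.sin(y),0]);l=np.array([-f[1],f[0],0])
B=lambda n,*a:print(n,((P(*a)-o)@f*1e3).round(1),((P(*a)-o)@l*1e3).round(1))
B('bladeL',113,312,.045);B('bladeR',374,264,.045)
B('footL',127,400,.013);B('footR',389,351,.013)
for u,v in((130,266),(207,251),(275,234),(338,226)):B('b',u,v,.095)
g=np.array([.5405,.0813,0])-o;print(g@f,g@l)
"
```

```text
bladeL -39.4 105.2
bladeR -42.5 -105.9
footL -106.8 109.0
footR -109.8 -105.7
b -14.5 82.8
b -14.6 22.4
b -11.9 -31.7
b -15.4 -80.8
-0.06903708984555944 0.0022045919477668135
```

```bash
python3 -m crank '4.9 0.9 0 0 0 0.004 -1;4.9 0.9 0 0 0 0 -1;4.9 0.9 0 0 0 0 -1;4.9 0.9 0 0 0 0 -1;4.9 0.9 0 0 0 0 -1;4.9 0.9 0 0 0 0 -1;4.9 0.9 0 0 0 0 -1;4.9 0.9 0 0 0 0 -1' && python3 -c "
from p import *
grip()"
python3 -m crank '4.9 0.9 0 0 0 0 -1;4.9 0.9 0 0 0 0 -1;4.9 0.9 0 0 0 0 -1;4.9 0.9 0 0 0 0 -1;4.9 0.9 0 0 0 0 -1;4.9 0.9 0 0 0 0 -1;0 0 0 0 0 0 -1' && python3 -c "
from p import *
grip()"
```

```text
time_s: 11.65
position: [0.4925, 0.0722, 0.1755]
tool_rot: [0.299, -0.092, 0.949, 0.027]
force: [-3.1, -1.0, -2.7]
gripper_width: 0.0109
gripper_force: 89.0
t 11.65 grip [0.5797 0.0888 0.0484] yaw 0.1924 tilt 0.61 roll y_z -0.0032 F [-3.1 -1.  -2.7] T [-0.27  1.41 -0.09] w 0.010922497198356036 88.98823857307434
time_s: 12.52
position: [0.522, 0.0777, 0.1756]
tool_rot: [0.299, -0.092, 0.949, 0.027]
force: [-1.4, 0.0, -3.4]
gripper_width: 0.0112
gripper_force: 88.7
t 12.525 grip [0.6093 0.0943 0.0486] yaw 0.1924 tilt 0.61 roll y_z -0.0031 F [-1.4  0.  -3.4] T [-0.22  1.01 -0.1 ] w 0.011196126594914214 88.65836977958679
```

```bash
python3 -m crank '3 0.5 0 0 0 0 -1;3 0.5 0 0 0 0 -1;3 0.5 0 0 0 0 -1;3 0.5 0 0 0 0 -1' && python3 -c "
from p import *
grip()"
python3 -m crank '2 0.4 0 0 0 0 -1' && python3 -c "
from p import *
grip()"
python3 -m crank '2 0.4 0 0 0 0 -1' && python3 -c "
from p import *
grip()"
```

```text
time_s: 13.02
position: [0.5338, 0.0796, 0.1755]
tool_rot: [0.299, -0.092, 0.949, 0.027]
force: [-4.2, -0.5, -0.8]
gripper_width: 0.011
gripper_force: 89.2
t 13.025 grip [0.621  0.0962 0.0485] yaw 0.1924 tilt 0.61 roll y_z -0.0033 F [-4.2 -0.5 -0.8] T [-0.27  1.3   0.02] w 0.01095536385286722 89.17633295059204
time_s: 13.15
position: [0.5358, 0.08, 0.1755]
tool_rot: [0.299, -0.092, 0.949, 0.027]
force: [-4.0, -0.8, -1.1]
gripper_width: 0.0109
gripper_force: 89.3
t 13.15 grip [0.623  0.0966 0.0485] yaw 0.1924 tilt 0.61 roll y_z -0.0033 F [-4.  -0.8 -1.1] T [-0.24  1.28 -0.04] w 0.010878674614964652 89.27538871765137
time_s: 13.28
position: [0.5377, 0.0804, 0.1756]
tool_rot: [0.299, -0.092, 0.949, 0.027]
force: [-4.3, -1.1, -0.3]
gripper_width: 0.0108
gripper_force: 89.2
t 13.275 grip [0.625  0.097  0.0486] yaw 0.1924 tilt 0.61 roll y_z -0.0032 F [-4.3 -1.1 -0.3] T [-0.19  1.28 -0.05] w 0.0108266854650914 89.23982620239258
```

```bash
for i in 1 2; do :; done; python3 -m crank '1.5 0.3 0 0 0 0 -1' && python3 -c "
from p import *
grip()"
python3 -m crank '1.5 0.3 0 0 0 0 -1' && python3 -c "
from p import *
grip()"
python3 -m crank '1.5 0.3 0 0 0 0 -1' && python3 -c "
from p import *
grip()"
```

```text
time_s: 13.4
position: [0.5389, 0.0807, 0.1754]
tool_rot: [0.299, -0.092, 0.949, 0.027]
force: [-19.7, -2.6, 8.3]
gripper_width: 0.0108
gripper_force: 91.7
t 13.4 grip [0.6261 0.0972 0.0483] yaw 0.1923 tilt 0.609 roll y_z -0.0032 F [-19.7  -2.6   8.3] T [-0.49  2.56 -0.18] w 0.010814201685405372 91.70253396034241
time_s: 13.52
position: [0.5395, 0.0808, 0.1753]
tool_rot: [0.297, -0.092, 0.95, 0.027]
force: [-41.1, -6.8, 22.2]
gripper_width: 0.0111
gripper_force: 95.1
t 13.525 grip [0.6263 0.0973 0.0479] yaw 0.192 tilt 0.607 roll y_z -0.0031 F [-41.1  -6.8  22.2] T [-0.84  4.4  -0.25] w 0.011103543903837308 95.08292555809021
time_s: 13.65
position: [0.54, 0.0809, 0.1752]
tool_rot: [0.296, -0.092, 0.95, 0.027]
force: [-66.3, -11.0, 38.4]
gripper_width: 0.011
gripper_force: 99.2
t 13.65 grip [0.6265 0.0973 0.0476] yaw 0.1918 tilt 0.604 roll y_z -0.0031 F [-66.3 -11.   38.4] T [-1.23  6.47 -0.28] w 0.010955820363626507 99.15623545646667
```

Contact is balanced: Tz stays small at 66 N, and the grip sits at bay x 18.4 mm against 19 expected. I'll ease off and retreat.

```bash
python3 -m crank '-3 -0.5 0.5 0 0 0 -1;-3 -0.5 0.5 0 0 0 -1;-5 -0.9 0 0 0 0 -1;-10 -1.8 0 0 0 0 -1;-20 -3.7 0 0 0 0 -1;-20 -3.7 0 0 0 0 -1;-20 -3.7 0 0 0 0 -1;-20 -3.7 0 0 0 0 -1;0 0 0 0 0 0 -1' && python3 -c "
from p import *
grip()
snap('top','t5');snap('scene','s5')
i=cv2.imread('pics/t5.png')[175:340,225:345];j=cv2.imread('pics/s5.png')[170:335,240:400]
r=lambda a,k:cv2.resize(a,None,fx=k,fy=k,interpolation=cv2.INTER_CUBIC)
cv2.imwrite('pics/c5.png',np.hstack([r(i,2.8),r(j,2.8)]))"
```

```text
time_s: 14.78
position: [0.44, 0.0626, 0.1764]
tool_rot: [0.299, -0.092, 0.949, 0.027]
force: [0.1, -0.0, -3.5]
gripper_width: 0.0109
gripper_force: 88.8
t 14.775 grip [0.5273 0.0792 0.0494] yaw 0.1923 tilt 0.611 roll y_z -0.0033 F [ 0.1 -0.  -3.5] T [-0.09  0.81  0.01] w 0.010912457416240895 88.77912998199463
```

View pics/c5.png

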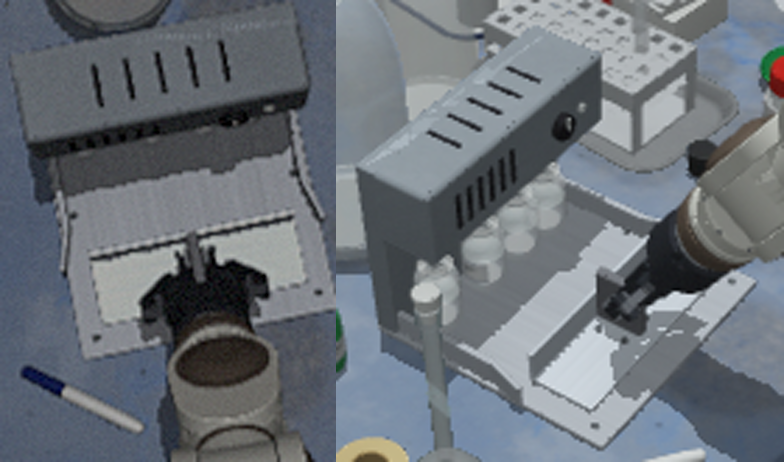

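All four bottles stand upright in a straight row under the hood, with bases at about (445,315), (483,278), (517,245) and (548,220) in the right half of the crop. The blade is well clear of them.

```bash
python3 -c "
from h import *
o=np.array([.6088,.0916,0]);y=.1816;f=np.array([np.cos(y),np.sin(y),0]);l=np.array([-f[1],f[0],0])
for u,v in((445,322),(483,282),(517,250),(548,226)):
  w=ray('s5',240+(u-336)/2.8,170+v/2.8,.008)-o;print((w@f*1e3).round(1),(w@l*1e3).round(1))
"
python3 -m crank '-30 -5.5 5 0 0 0 -1;-36 -6.5 15 0 0 0 -1;0 0 15 0 0 0 -1;0 0 0 0 0 0 -1' && python3 -c "
from p import *
grip();plan((.433,-.211,.085),-.652,.611)"
```

```text
70.6 97.2
75.6 30.9
76.7 -26.7
72.8 -74.8
time_s: 15.38
position: [0.3762, 0.0509, 0.2136]
tool_rot: [0.301, -0.092, 0.949, 0.027]
force: [0.1, 0.2, -3.1]
gripper_width: 0.0105
gripper_force: 88.9
t 15.375 grip [0.464  0.0676 0.0869] yaw 0.1923 tilt 0.614 roll y_z -0.0035 F [ 0.1  0.2 -3.1] T [-0.16  0.85  0.01] w 0.010503270141953666 88.91296148300171
shift mm [ -13.9 -208.    -1.6] rot [ 0.0043  0.0023 -0.8443]
```

```bash
python3 -m crank '-1.5 -23.1 0 0 0 -0.0938 -1;-1.5 -23.1 0 0 0 -0.0938 -1;-1.5 -23.1 0 0 0 -0.0938 -1;-1.5 -23.1 0 0 0 -0.0938 -1;-1.5 -23.1 0 0 0 -0.0938 -1;-1.5 -23.1 0 0 0 -0.0938 -1;-1.5 -23.1 0 0 0 -0.0938 -1;-1.5 -23.1 0 0 0 -0.0938 -1;-1.5 -23.1 0 0 0 -0.0938 -1;0 0 0 0 0 0 -1' && python3 -c "
from p import *
grip();plan((.433,-.211,.0425),-.652,.611)"
```

```text
time_s: 16.62
position: [0.3621, -0.1582, 0.2105]
tool_rot: [0.283, 0.306, 0.904, -0.098]
force: [0.9, 0.6, -3.2]
gripper_width: 0.011
gripper_force: 88.9
t 16.625 grip [ 0.432  -0.2124  0.0833] yaw -0.6541 tilt 0.608 roll y_z -0.0039 F [ 0.9  0.6 -3.2] T [0.54 0.65 0.06] w 0.011005958792906344 88.94717216491699
shift mm [  0.2   1.1 -41. ] rot [ 0.0013 -0.0047  0.0021]
```

```bash
python3 -m crank '0 0 -20 0 0 0 -1;0 0 -16 0 0 0 -1;0 0 -4 0 0 0 -1;0 0 -2 0 0 0 -1;0 0 -1 0 0 0 -1;0 0 0 0 0 0 -1' && python3 -c "
from p import *
grip()"
```

```text
time_s: 17.38
position: [0.3617, -0.1571, 0.169]
tool_rot: [0.284, 0.305, 0.904, -0.098]
force: [0.8, 0.3, -2.1]
gripper_width: 0.011
gripper_force: 89.0
t 17.375 grip [ 0.4322 -0.2114  0.042 ] yaw -0.6517 tilt 0.611 roll y_z -0.0031 F [ 0.8  0.3 -2.1] T [0.59 0.67 0.02] w 0.010989689213224489 88.96657705307007
```

```bash
python3 -m crank '0 0 -1 0 0 0 -1;0 0 -1 0 0 0 -1;0 0 -0.5 0 0 0 -1;0 0 0 0 0 0 -1' && python3 -c "
from p import *
grip()"
```

```text
time_s: 17.88
position: [0.3617, -0.1572, 0.1663]
tool_rot: [0.284, 0.305, 0.904, -0.098]
force: [-1.0, -0.7, -1.0]
gripper_width: 0.0108
gripper_force: 89.3
t 17.875 grip [ 0.4321 -0.2114  0.0393] yaw -0.652 tilt 0.611 roll y_z -0.003 F [-1.  -0.7 -1. ] T [ 0.45  0.5  -0.04] w 0.010785641813327267 89.30717825889587
```

Touching (force up from -3 to -1 N). I'll release by opening, then lift straight up.

```bash
python3 -m crank '0 0 -0.3 0 0 0 -0.6;0 0 0 0 0 0 -0.2;0 0 0 0 0 0 0.3;0 0 0 0 0 0 1;0 0 0 0 0 0 1;0 0 0 0 0 0 1;0 0 0 0 0 0 1' && python3 -c "
from p import *
grip()" && python3 -m crank '0 0 10 0 0 0 1;0 0 30 0 0 0 1;0 0 40 0 0 0 1;0 0 40 0 0 0 1;-20 0 30 0 0 0 1;-20 0 30 0 0 0 1;0 0 0 0 0 0 1;0 0 0 0 0 0 1' && python3 -c "
from p import *
grip()
snap('top','t6');snap('scene','s6')
i=cv2.imread('pics/t6.png')[175:340,225:445];j=cv2.imread('pics/s6.png')[170:335,240:500]
r=lambda a,k:cv2.resize(a,None,fx=k,fy=k,interpolation=cv2.INTER_CUBIC)
cv2.imwrite('pics/c6.png',np.hstack([r(i,1.65),r(j,1.65)]))"
```

```text
time_s: 18.75
position: [0.3616, -0.1571, 0.1657]
tool_rot: [0.284, 0.305, 0.904, -0.098]
force: [-0.5, 1.0, -0.7]
gripper_width: 0.0855
gripper_force: 0.0
t 18.75 grip [ 0.4319 -0.2113  0.0387] yaw -0.6518 tilt 0.61 roll y_z -0.0033 F [-0.5  1.  -0.7] T [ 0.24  0.36 -0.02] w 0.08554173842470778 0.0
time_s: 19.75
position: [0.3216, -0.1571, 0.3455]
tool_rot: [0.284, 0.305, 0.904, -0.098]
force: [0.1, -0.4, -0.9]
gripper_width: 0.0856
gripper_force: 0.0
t 19.75 grip [ 0.3919 -0.2113  0.2184] yaw -0.652 tilt 0.61 roll y_z -0.0032 F [ 0.1 -0.4 -0.9] T [0.36 0.42 0.02] w 0.08560623733196468 0.0
```

View pics/c6.png

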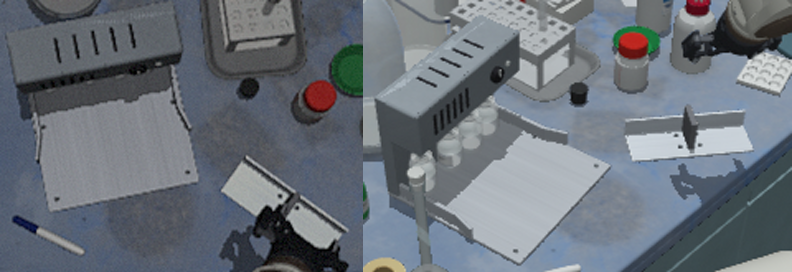

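The straightedge stands on its foot on the bare worktop, at (690,135) in the crop. The bottles stand in a row at the panel, around (420-490, 110-180), and the stopper and jar haven't moved. Handing in.

```bash
python3 -c "
from cell import ctrl
print(ctrl.close_job())"
```

```text
the job is handed in; nothing more can be done
None
```

I pushed the four bottles together under the hood until they met the back panel, where they stand upright; the straightedge is back on its foot on the bare worktop, and the job was handed in at about 20 s, verdict not shown.

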